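Slide the module under the test head

TASK

Get the grey module in the slide-in test station ready for its test: with the fingertips, push the module all the way back in its nest until it meets the rear stop, then press the carriage's lock button and keep it held down while you slide the carriage to the left under the contact head, as far as its end stop. Let go there, so that the button springs up and locks the carriage. Push and press only: grip and lift nothing, and leave the other things on the bench where they are.

Things in the scene. Friction and masses are not known exactly. Their poses are not given: they have to be found in the camera images.
- test_station: aluminium slide-in test station, 98 mm high, fixed on the bench. Origin on the bench; base x -82 to 88, y -143 to 143 mm. y: the way the carriage slides, from load position (right) to end stop (left); x to the back, away from the robot; z up. The contact head bridges the slide at y 52 to 112 mm; a module sticking out over 7 mm strikes its front column (x -74 to -62, y 64 to 100 mm).
- carriage (a joint): carriage position along the station's y, m: 0 at the load position (start, locked), 0.12 at the end stop; 2 N friction when free. A tooth on the button stands up in a slot of the steel strip below (slots 20 mm apart, 12 mm long, the last at the end stop). Let up on the way, the button springs into the next slot and locks there.
- lock_button (a joint): travel of the lock button, m: 0 up (carriage locked), 0.006 fully down. The carriage is free beyond 0.0035. About 2 N starts it down and 5 N holds it fully down; a spring returns it.
- button_top (a point): centre of the top of the lock button, a ribbed black key 28 mm (x) by 24 mm (y) at the front of the carriage's right-hand end; 58 mm above the bench when up, sinks straight down. Moves with button and carriage; at the start x -32, y -110 mm in the station's frame.
- finger_lug (a point): middle of the right-hand face of the finger lug, an upright aluminium plate on the carriage, 38 mm wide (x), 48 to 74 mm above the bench. The face is 20 mm left (+y) of the button's centre; a finger standing on the button pushes the carriage along by it. Axes as the station's.
- nest_seat (a point): where the module's origin lies when fully home: on the nest floor, 48 mm above the bench; axes as the station's; moves with the carriage (start: x 0, y -42 mm in the station's frame). Nest 74 mm wide between fences 12 mm high, open at the front; rear stop 49 mm behind this point; the floor ends 50 mm in front of it, so a seated module overhangs by 5 mm.
- module: grey module case, 70 mm wide, 110 long, 22 high, 0.15 to 0.28 kg, in the nest, sticking out 14 to 30 mm too far to the front. Origin: middle of its underside. Its y axis runs along its length to the front (robot); the flat front end to be pushed is 55 mm from the origin that way. The rear end meets the rear stop 49 mm from the origin.
- dish: round steel dish with screws, 70 mm across, 18 mm high, on the bench in front of the station's right half. Bystander.
- brush: black brush, 156 mm long, 9 mm high, lying on the bench in front of the station's left half. Bystander.
- spare_module: a second grey module case of the same make, 70 x 110 x 22 mm, lying on the bench at the left; not part of the job. Bystander.
- cutters: side cutters, 118 mm long, 12 mm high, on the bench left of the station. Bystander.
- pliers: long-nose pliers, 145 mm long, 12 mm high, on the bench at the left near the front edge. Bystander.
- battery: 9 V block battery, 18 x 31 x 47 mm, standing at the back left. Bystander.
- transformer: small transformer, 44 x 66 x 40 mm, at the right edge of the bench. Bystander.
- tape: roll of black tape, 58 mm across, 19 mm high, at the right front of the bench. Bystander.

How it is judged (in metres and radians):
On the way, in this order (a step that is already met when the one before it is completed fails the run):
1. the module is pushed home against the rear stop while the carriage is still locked in the load position (x of module in the frame of nest_seat between -0.003 and 0.003 m and z of module in the frame of nest_seat below 0.004 m and value of joint carriage below 0.006 m), for 0.2 s.
2. the carriage is at its end stop, with the lock button still held down (value of joint carriage above 0.117 m and value of joint lock_button above 0.0035 m), for 0.15 s.
At the end, for the whole second after the job is handed in: The carriage stands within 3 mm of its end stop with the lock button sprung up (within 1.5 mm of its top), and the module lies at rest in the nest, within 3 mm of fully home (x of module in the frame of nest_seat between -0.003 and 0.003 m and z of module in the frame of nest_seat below 0.004 m and value of joint carriage above 0.117 m and value of joint lock_button below 0.0015 m and linear speed of module below 0.01 m/s); the robot touches nothing.
It fails at once if the lock button is let up while the carriage is between the load position and the end stop (value of joint carriage between 0.008 and 0.112 m and value of joint lock_button below 0.0022 m).
It fails at once if the module is lifted (6 mm) or tipped instead of pushed (z of module in the frame of nest_seat above 0.006 m or angle between module's own z axis and vertical above 0.15 rad).
It fails at once if the module or the finger lug is taken between the fingers (the TCP gets inside it) ((x of the grasp point in the frame of module between -0.03 and 0.03 m and y of the grasp point in the frame of module between -0.045 and 0.048 m and z of the grasp point in the frame of module between -0.01 and 0.03 m) or (x of the grasp point in the frame of finger_lug between -0.019 and 0.019 m and y of the grasp point in the frame of finger_lug between 0.001 and 0.01 m and z of the grasp point in the frame of finger_lug between -0.02 and 0.018 m)).
It fails at once if a bystander is moved by more than 20 mm (distance of any of dish, brush, spare_module, cutters, pliers, battery, transformer, tape from where it was at the start of the episode above 0.02 m).
It also fails if it takes over 42 s, if anything falls off the work surface, if the arm or the gripper's body presses on something with over 40 N, if the wrist force passes 120 N, or if a joint passes its speed limit or range.

ROBOT

A 6-joint arm with a two-finger parallel gripper is mounted at the origin on a cart in front of the work surface, level with it; the furniture and walls round the work are solid. World frame = base frame: x ahead of the robot, y to its left, z up, the work surface at z = 0. Lengths are in mm, angles in rad, forces in N, time in s.
With the tool pointing down it reaches from about 275 to 750 mm from the base axis. Payload 10.2 kg.
Tool frame: the origin (TCP) lies between the finger pads, 19 mm behind the fingertips; this is the grasp point; z points along the fingers, y is the line along which they close (so a half turn about z gives the same grasp; the last joint's range is limited). The gripper opens to 88 mm and grips with 3 to 60 N. Pads are 18 mm wide; open, the fingers measure 123 mm over their backs; the gripper's body (75 mm by 187 mm) begins 45 mm behind the grasp point.
Start: joints at [-1.462, 0.313, 1.498, -0, 1.331, -0.223], TCP at [171.004, -496.376, 257.42] pointing down, gripper open.
Joint ranges: [-2.94, 2.94], [-0.97, 2.17], [0.19, 2.56], [-1.23, 4.37], [0.02, 3.11], [-2.88, 2.88]. Speed limits (rad/s): [2.39, 2.39, 3.01, 3.14, 3.14, 3.14].

INTERFACE

Orientations are given as a rotation vector (axis times angle).
In Python, from rig import r, sensors, workorder, grab_frame, camera_params gives the robot as it stands (r), with the cameras as plain functions, the readings (sensors) and the job (workorder).
- The arm moves only by the tool shift_gripper, called after ">>>" by a JSON object that holds its "fn" and its "kwargs". Schema: {"type":"object","properties":{"offsets":{"type":"array","items":{"type":"array","items":{"type":"number"},"minItems":7,"maxItems":7},"minItems":1,"maxItems":20},"grip_force":{"type":"number"},"only":{"type":"string"},"quiet":{"type":"boolean"},"lines":{"type":"string"}},"required":["offsets"],"additionalProperties":false}. offsets is a list of rows, 1 to 20 of them, each of 7 numbers: the finger opening in mm, then dx, dy, dz in a scale on which 1.0 is 750 mm, then a rotation vector rx, ry, rz in normalised numbers (1 is 2 rad); each row shifts and turns the commanded pose from where the row before left it, along the tool's axes as they then stand; what a row does not reach is not made up. A row lasts 1/12 s, in which the tool goes at most 41.7 mm and 0.125 rad, less where a joint would pass 70% of its speed; a pose out of reach is approached as far as the arm can. The fingers move at their own pace and stop on an object; grip_force is the grip in N (left out, the last holds). Time passes only in rows, so rows that do not move let the fingers close. The tool returns the time, the measured TCP pose, the force, the opening and the grip force at its end. only (a regular expression) keeps the lines of the reply that match it, lines (a string "A,B") keeps lines A to B, and quiet returns only ok. Input that does not fit is refused with a message, and nothing moves.
- sensors.get_state(): the state, without advancing time (a new reading comes with each control period).
- grab_frame(name): name is "scene" or "top" or "wrist"; returns the picture (480x640x3 uint8, red, green, blue); there is no depth.
- camera_params(name): a dict with "K" (3x3 intrinsics, pixels), "R" (3x3) and "t" (3): a world point X has camera coordinates R X + t; the wrist camera has in their place "mount" (4x4, takes a point from camera to tool coordinates, whose origin is the TCP and whose axes are the flange's). Camera axes: x right, y down, z forward; pixel columns grow to the right and rows downward; lengths in mm; the calibration is good to about 2 mm. A picture is of the moment at which its call begins: read the wrist's pose just before it. camera_params takes no time and is no camera call.
- workorder.job_done(): hands the job in; it is judged then, once.
The state is a dict: "clock": time; "joint_positions": joint angles; "joint_velocities": joint speeds; "effort": joint torques, N m; "tcp_pos": TCP position; "tcp_rot": TCP orientation; "wrist_force": force on the tool from outside, world axes, zero at the start; "wrist_torque": the same for the moment, N m; "finger_gap": finger opening in mm; "grasp_force": force on a finger pad.
Only numpy, scipy, OpenCV 4.12 (cv2) and the standard library are available. Lean on these libraries where they do the work, as an engineer would, in place of code of your own. Each camera call takes 0.05 s, during which the arm holds its last target. There are 200 camera calls.

## Working session

There is one attempt and no reset: what is moved stays moved. The work goes in short steps, Python scripts to look and compute and a tool call to move; the robot and the scene stay as the last step left them, time stands still between calls to the robot, and variables do not carry over. Pictures are saved under pics/ and viewed, at most 10 in all, crops included, and the job is handed in when it is done.

```bash
ls; mkdir -p pics; python3 - <<'E'
from rig import r, sensors, workorder, grab_frame, camera_params
import cv2
for n in ("scene","top"):
    f=grab_frame(n); cv2.imwrite(f"pics/{n}0.png",f[:,:,::-1])
    p=camera_params(n); print(n,p)
s=sensors.get_state(); print(s['tcp_pos'],s['tcp_rot'],s['clock'],s['wrist_force'])
print(camera_params("wrist"))
E
```

```text
pics
rig.py
scene {'K': array([[504.48153093,   0.        , 316.67211134],
       [  0.        , 504.48153093, 239.57125403],
       [  0.        ,   0.        ,   1.        ]]), 'R': array([[-0.78226749, -0.62281845, -0.01244013],
       [-0.29494739,  0.38789942, -0.87323541],
       [ 0.54869264, -0.67943449, -0.48713978]]), 't': array([ 512.62646883,  158.96242071, 1210.07861779])}
top {'K': array([[473.62174963,   0.        , 320.49233457],
       [  0.        , 473.62174963, 237.20701068],
       [  0.        ,   0.        ,   1.        ]]), 'R': array([[-0.0180152 , -0.99982145, -0.00570254],
       [-0.99785662,  0.01833807, -0.06281621],
       [ 0.06290957,  0.00455867, -0.99800882]]), 't': array([ 147.43212145,  557.57778333, 1151.07593197])}
[ 170.98643939 -496.16844398  256.94121949] [-3.09735895e+00 -5.18605942e-01 -8.65047090e-05] 0.1 [ 1.14419649 -0.10385164  0.0394711 ]
{'K': array([[413.67613368,   0.        , 317.82157698],
       [  0.        , 413.67613368, 238.00532632],
       [  0.        ,   0.        ,   1.        ]]), 'mount': array([[-8.90536104e-04, -9.52609448e-01, -3.04194750e-01,
         8.00795686e+01],
       [ 9.99999566e-01, -9.31349831e-04, -1.09241492e-05,
        -2.30425331e-01],
       [-2.72905281e-04, -3.04194627e-01,  9.52609865e-01,
        -1.27778159e+02],
       [ 0.00000000e+00,  0.00000000e+00,  0.00000000e+00,
         1.00000000e+00]])}
```

View pics/top0.png

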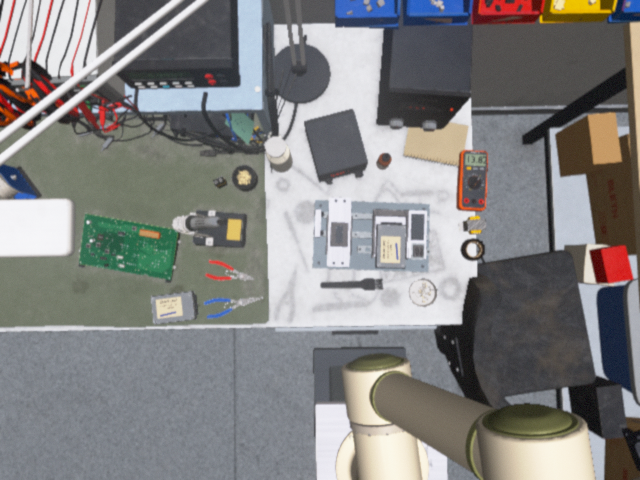

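View pics/scene0.png

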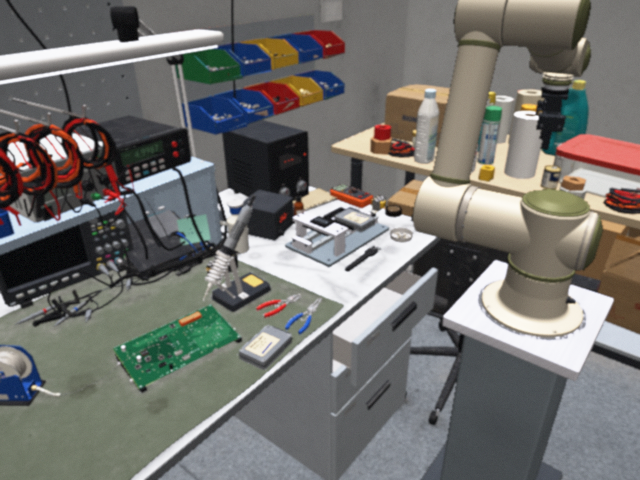

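The top view shows the station at about (313–431, 199–270), with the contact head at (340, 230), the module at (390, 245) and the lock button somewhere near (415, 250). I'll enlarge that area.

```bash
python3 - <<'E'
import cv2
f=cv2.imread("pics/top0.png")[190:310,300:460]
cv2.imwrite("pics/topc.png",cv2.resize(f,None,fx=5,fy=5,interpolation=cv2.INTER_CUBIC))
E
```

```text
(no output)
```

View pics/topc.png

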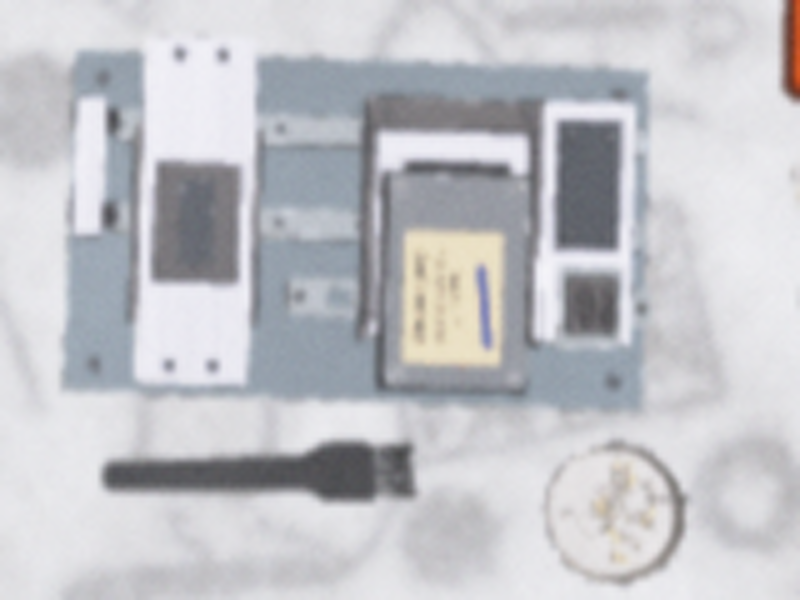

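The crop shows the base plate corners at (76,50), (648,70), (641,408) and (62,388). The button is centred at (590,303), the module's front edge runs (380,387)–(524,387), and the finger lug is the strip at about (541,300).

```bash
cat > h.py <<'E'
import numpy as np
from rig import r, sensors, workorder, grab_frame, camera_params
from scipy.spatial.transform import Rotation as Ro
def ray(name,uv,z,tool=None):
    p=camera_params(name)
    d=np.linalg.inv(p['K'])@[uv[0],uv[1],1]
    if name=='wrist':
        T=np.eye(4);T[:3,:3]=Ro.from_rotvec(tool[1]).as_matrix();T[:3,3]=tool[0]
        M=T@p['mount'];o=M[:3,3];d=M[:3,:3]@d
    else:
        o=-p['R'].T@p['t'];d=p['R'].T@d
    return o+d*(z-o[2])/d[2]
def proj(name,X,tool=None):
    p=camera_params(name)
    if name=='wrist':
        T=np.eye(4);T[:3,:3]=Ro.from_rotvec(tool[1]).as_matrix();T[:3,3]=tool[0]
        c=np.linalg.inv(T@p['mount'])@np.append(X,1);c=c[:3]
    else: c=p['R']@X+p['t']
    q=p['K']@c;return q[:2]/q[2]
E
python3 - <<'E'
from h import *
cr=lambda a:(300+(a[0]+.5)/5-.5,190+(a[1]+.5)/5-.5)
pts={'TL':((76,50),8,(88,143)),'TR':((648,70),8,(88,-143)),'BR':((641,408),8,(-82,-143)),'BL':((62,388),8,(-82,143)),'btn':((590,303),58,(-32,-110))}
A=[];B=[]
for k,(c,z,l) in pts.items():
    w=ray('top',cr(c),z);print(k,w.round(1));A.append(l);B.append(w[:2])
A=np.array(A,float);B=np.array(B)
ca,cb=A.mean(0),B.mean(0)
H=(A-ca).T@(B-cb);th=np.arctan2(H[0,1]-H[1,0],H[0,0]+H[1,1])
R=np.array([[np.cos(th),-np.sin(th)],[np.sin(th),np.cos(th)]]);t=cb-R@ca
print('yaw',th,'org',t,'res',(A@R.T+t-B).round(1).tolist())
for c in((380,387),(524,387),(388,172),(526,176)):
    w=ray('top',cr(c),70)[:2];print('mod',w.round(1),(R.T@(w-t)).round(1))
for n,l in(('btn',(-32,-110)),('modfront home',(-54,-42)),('seat',(0,-42)),('btn end',(-32,10))):print(n,(R@l+t).round(1))
for c in((615,512),(260,470)): print('by',ray('top',cr(c),10)[:2].round(1))
s=sensors.get_state();print(Ro.from_rotvec(s['tcp_rot']).as_matrix().round(3))
E
```

```text
TL [655.3 149.8   8. ]
TR [ 639.9 -135.6    8. ]
BR [ 471.6 -126.7    8. ]
BL [486.7 159.7   8. ]
btn [522.5 -93.1  58. ]
yaw -0.05472014420242877 org [560.39244438  12.5671166 ] res [[0.8, 0.7], [0.6, 0.6], [-0.9, 1.0], [-0.3, 0.1], [-0.0, -2.4]]
mod [484.5   9. ] [-75.6  -7.8]
mod [483.2 -58.6] [-73.2 -75.3]
mod [585.7   2.6] [25.8 -8.6]
mod [582.6 -62.4] [ 26.2 -73.7]
btn [522.4 -95.5]
modfront home [504.2 -26.4]
seat [558.1 -29.4]
btn end [529.   24.3]
by [ 420.8 -111.8]
by [444.5  62.6]
[[ 0.945  0.326 -0.   ]
 [ 0.326 -0.945  0.001]
 [ 0.    -0.001 -1.   ]]
```

Careful with the scale: shifts go in shares of 750 mm and turns go in shares of 2 rad. That gives: -35 mm / 750 = -0.0467, 18 mm / 750 = 0.024, 0.097 rad / 2 = 0.0485.

>>> {"fn": "shift_gripper", "kwargs": {"offsets": [[0, 0, 0, 0, 0, 0, 0.0485], [0, 0, 0, 0, 0, 0, 0.0485], [0, 0, 0, 0, 0, 0, 0.0485], [0, 0, 0, 0, 0, 0, 0.048], [0, 0.024, -0.0467, 0.0093, 0, 0, 0], [0, 0.024, -0.0467, 0.0093, 0, 0, 0], [0, 0.024, -0.0467, 0.0093, 0, 0, 0], [0, 0.024, -0.0467, 0.0093, 0, 0, 0], [0, 0.024, -0.0467, 0.0093, 0, 0, 0], [0, 0.024, -0.0467, 0.0093, 0, 0, 0], [0, 0.024, -0.0467, 0.0093, 0, 0, 0], [0, 0.024, -0.0467, 0.0093, 0, 0, 0], [0, 0.024, -0.0467, 0.0093, 0, 0, 0], [0, 0.024, -0.0467, 0.0093, 0, 0, 0], [0, 0.024, -0.0467, 0.0093, 0, 0, 0], [0, 0.024, -0.0467, 0.0093, 0, 0, 0], [0, 0.024, -0.0467, 0.0093, 0, 0, 0], [0, 0.024, -0.0467, 0.0093, 0, 0, 0]], "grip_force": 20}}

```text
clock: 1.6
tcp_pos: [450.2, -19.0, 159.0]
tcp_rot: [-3.14, 0.086, 0.0]
wrist_force: [-0.5, -1.4, -1.0]
finger_gap: 0.7
grasp_force: 0.0
```

>>> {"fn": "shift_gripper", "kwargs": {"offsets": [[0, 0, 0, 0, 0, 0, 0], [0, 0, 0, 0, 0, 0, 0], [0, 0, 0, 0, 0, 0, 0]]}}

```text
clock: 1.85
tcp_pos: [449.4, -21.4, 159.3]
tcp_rot: [3.14, -0.086, -0.001]
wrist_force: [-0.6, -0.4, -1.2]
finger_gap: 0.8
grasp_force: 0.0
```

```bash
python3 - <<'E'
from h import *
import cv2
s=sensors.get_state();f=grab_frame('wrist')
cv2.imwrite('pics/w1.png',f[:,:,::-1]);np.save('w1.npy',[s['tcp_pos'],s['tcp_rot']])
T=(s['tcp_pos'],s['tcp_rot']);print(T,s['finger_gap'],s['clock'],s['wrist_force'])
R=Ro.from_euler('z',-.0547).as_matrix();o=np.array([560.4,12.6,0])
for n,l in(('btn',(-32,-110,58)),('lugtop',(-32,-90,74)),('corner BR',(-82,-143,8))):print(n,proj('wrist',R@l+o,T).round(0))
E
```

```text
(array([449.35570779, -21.36524147, 159.31268504]), array([ 3.14033009e+00, -8.62676589e-02, -9.44408186e-04])) 0.7762010349477014 1.85 [-0.62490176 -0.44399328 -1.24428584]
btn [451. 111.]
lugtop [420. 112.]
corner BR [470. 187.]
```

View pics/w1.png

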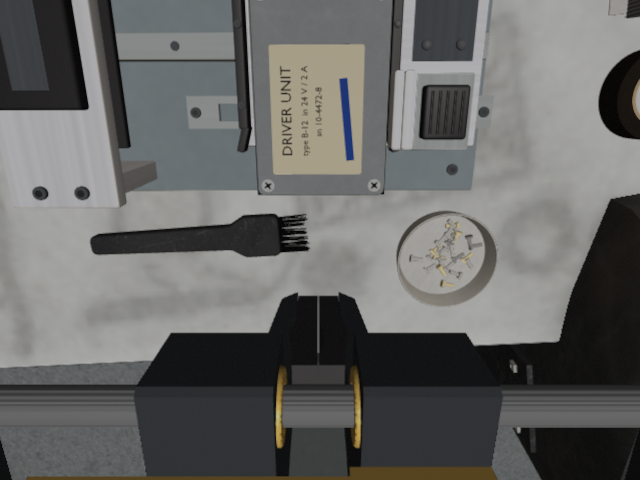

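The wrist picture shows the button centred at (444,111) and the lug's right top edge at about x=414. The module's front top edge runs (257,193)–(386,193). The path in front of the module is clear at finger height.

```bash
python3 - <<'E'
from h import *
T=np.load('w1.npy');R=Ro.from_rotvec(T[1]).as_matrix()
for n,uv,z in(('btn',(444,111),58),('btnL',(421,111),58),('btnR',(468,111),58),('lugR',(415,110),74),('modL',(257,193),70),('modR',(386,193),70),('BR',(472,189),8),('tip',(318,296),140)):
    w=ray('wrist',uv,z,T);print(n,w.round(1),'tool',(R.T@(w-T[0])).round(1))
E
```

```text
btn [522.9 -91.7  58. ] tool [ 77.3  66.2 101.3]
btnL [523.5 -79.6  58. ] tool [ 77.3  54.1 101.3]
btnR [ 522.1 -104.4   58. ] tool [ 77.3  78.9 101.3]
lugR [524.6 -72.8  74. ] tool [78.  47.3 85.3]
modL [486.9   9.6  70. ] tool [ 35.8 -33.   89.3]
modR [483. -59.  70.] tool [35.7 35.7 89.3]
BR [ 469.3 -127.2    8. ] tool [ 25.8 104.6 151.3]
tip [458.5 -21.3 140. ] tool [ 9.2 -0.5 19.3]
```

Converted, 29 mm / 750 = 0.0387, 28 mm / 750 = 0.0373.

>>> {"fn": "shift_gripper", "kwargs": {"offsets": [[0, 0.004, 0.0013, 0.0387, 0, 0, 0], [0, 0.004, 0, 0.0387, 0, 0, 0], [0, 0.004, 0, 0.0373, 0, 0, 0], [0, 0.0067, 0, 0, 0, 0, 0], [0, 0.0067, 0, 0, 0, 0, 0], [0, 0.0053, 0, 0, 0, 0, 0], [0, 0.0053, 0, 0, 0, 0, 0], [0, 0.0053, 0, 0, 0, 0, 0], [0, 0.0053, 0, 0, 0, 0, 0], [0, 0.004, 0, 0, 0, 0, 0], [0, 0, 0, 0, 0, 0, 0], [0, 0, 0, 0, 0, 0, 0]]}}

```text
clock: 2.9
tcp_pos: [487.8, -24.1, 73.6]
tcp_rot: [3.14, -0.086, 0.001]
wrist_force: [0.4, -0.2, -0.7]
finger_gap: 0.1
grasp_force: 0.0
```

Converted, 2 mm / 750 = 0.0027, 1.5 mm / 750 = 0.002.

>>> {"fn": "shift_gripper", "kwargs": {"offsets": [[0, 0.0027, 0, 0, 0, 0, 0], [0, 0.0027, 0, 0, 0, 0, 0], [0, 0.002, 0, 0, 0, 0, 0], [0, 0, 0, 0, 0, 0, 0]]}}

```text
clock: 3.23
tcp_pos: [491.5, -24.2, 73.2]
tcp_rot: [-3.14, 0.086, 0.008]
wrist_force: [-11.0, -0.3, 8.4]
finger_gap: 0.6
grasp_force: 5.3
```

>>> {"fn": "shift_gripper", "kwargs": {"offsets": [[0, 0.0013, 0, 0, 0, 0, 0], [0, 0, 0, 0, 0, 0, 0]]}}

```text
clock: 3.4
tcp_pos: [491.6, -24.1, 73.2]
tcp_rot: [-3.14, 0.086, 0.012]
wrist_force: [-16.7, -0.9, 11.6]
finger_gap: 0.3
grasp_force: 8.1
```

>>> {"fn": "shift_gripper", "kwargs": {"offsets": [[0, 0.0013, 0, 0, 0, 0, 0], [0, 0, 0, 0, 0, 0, 0]]}}

```text
clock: 3.57
tcp_pos: [491.7, -24.0, 73.2]
tcp_rot: [-3.139, 0.085, 0.016]
wrist_force: [-22.7, -1.0, 17.6]
finger_gap: 0.4
grasp_force: 11.0
```

```bash
python3 - <<'E'
from h import *
import cv2
s=sensors.get_state();f=grab_frame('wrist')
np.save('w2.npy',[s['tcp_pos'],s['tcp_rot']])
cv2.imwrite('pics/w2.png',cv2.resize(f[:330,150:590,::-1],None,fx=1.8,fy=1.8,interpolation=cv2.INTER_CUBIC))
E
```

```text
(no output)
```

View pics/w2.png

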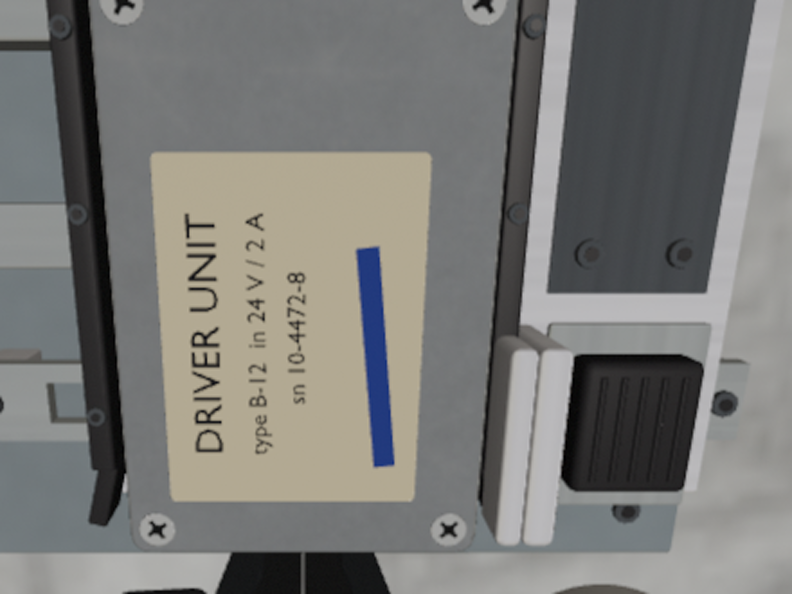

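The module's front edge is at crop y≈551 and the button's centre at about (632,424). I'll work out how far short of home the module is from the distance between them.

```bash
python3 - <<'E'
from h import *
T=np.load('w2.npy');R=Ro.from_euler('z',-.0547).as_matrix()
px=lambda u,v:(150+u/1.8,v/1.8)
P={}
for n,uv,z in(('btn',(632,422),58),('btnF',(628,489),58),('btnB',(640,356),58),('modL',(135,551),70),('modR',(478,551),70)):
    P[n]=R.T@ray('wrist',px(*uv),z,T);print(n,(R@P[n]).round(1),(P[n]-P['btn']).round(1))
E
```

```text
btn [523.7 -91.4  58. ] [0. 0. 0.]
btnF [509.1 -91.8  58. ] [-14.5  -1.2   0. ]
btnB [537.2 -91.8  58. ] [13.5  0.3 -0. ]
modL [506.6   8.3  70. ] [-22.5  98.7  12. ]
modR [502.9 -58.4  70. ] [-22.5  31.9  12. ]
```

The front is 22.5 mm ahead of the button's centre against 23 mm expected, and the force has risen, so the module is home. Next I'll retreat, lift and go over the button.

Converted, -23 mm / 750 = -0.0307, -22 mm / 750 = -0.0293.

>>> {"fn": "shift_gripper", "kwargs": {"offsets": [[0, -0.0027, 0, 0, 0, 0, 0], [0, -0.0053, 0, 0, 0, 0, 0], [0, -0.0133, 0, 0, 0, 0, 0], [0, -0.0187, 0, 0, 0, 0, 0], [0, 0, 0, -0.0293, 0, 0, 0], [0, 0, 0, -0.0307, 0, 0, 0], [0, 0.0267, 0.028, 0, 0, 0, 0], [0, 0.0267, 0.028, 0, 0, 0, 0], [0, 0.028, 0.0267, 0, 0, 0, 0], [0, 0, 0, 0, 0, 0, 0], [0, 0, 0, 0, 0, 0, 0], [0, 0, 0, 0, 0, 0, 0]]}}

```text
clock: 4.62
tcp_pos: [522.2, -87.7, 118.1]
tcp_rot: [-3.14, 0.087, 0.001]
wrist_force: [-0.1, 0.0, 0.5]
finger_gap: 0.7
grasp_force: 0.0
```

```bash
python3 - <<'E'
from h import *
import cv2
s=sensors.get_state();f=grab_frame('wrist')
np.save('w3.npy',[s['tcp_pos'],s['tcp_rot']]);print(s['tcp_pos'],s['tcp_rot'],s['wrist_force'])
cv2.imwrite('pics/w3.png',cv2.resize(f[120:400,120:560,::-1],None,fx=1.8,fy=1.8,interpolation=cv2.INTER_CUBIC))
E
```

```text
[522.15410314 -87.73408191 118.12294116] [-3.13998555e+00  8.67134122e-02  9.22698902e-04] [-0.06472364  0.03485999  0.4773386 ]
```

View pics/w3.png

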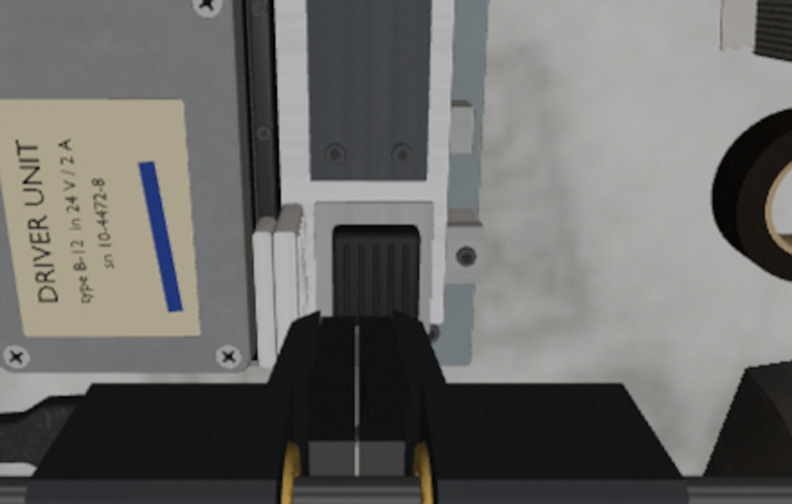

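The fingertips are in front of the button's far half and about 4 mm left of its centre. The closed tips look about 30 mm or more wide, so I'll centre on the button to keep clear of the lug, then go down.

Converted, 19 mm / 750 = 0.0253, 4.5 mm / 750 = 0.006.

>>> {"fn": "shift_gripper", "kwargs": {"offsets": [[0, 0.0007, 0.006, 0, 0, 0, 0], [0, 0, 0, 0.0253, 0, 0, 0], [0, 0, 0, 0.0253, 0, 0, 0], [0, 0, 0, 0, 0, 0, 0], [0, 0, 0, 0, 0, 0, 0]]}}

```text
clock: 5.08
tcp_pos: [522.4, -92.4, 80.4]
tcp_rot: [-3.14, 0.086, 0.002]
wrist_force: [-0.4, 0.0, -0.1]
finger_gap: 0.3
grasp_force: 0.0
```

>>> {"fn": "shift_gripper", "kwargs": {"offsets": [[0, 0, 0, 0.004, 0, 0, 0], [0, 0, 0, 0.004, 0, 0, 0], [0, 0, 0, 0, 0, 0, 0], [0, 0, 0, 0, 0, 0, 0]]}}

```text
clock: 5.42
tcp_pos: [523.3, -92.8, 75.1]
tcp_rot: [3.14, -0.087, 0.003]
wrist_force: [1.1, -0.2, 2.3]
finger_gap: 0.4
grasp_force: 1.4
```

>>> {"fn": "shift_gripper", "kwargs": {"offsets": [[0, 0, 0, 0.0027, 0, 0, 0], [0, 0, 0, 0, 0, 0, 0], [0, 0, 0, 0, 0, 0, 0]]}}

```text
clock: 5.67
tcp_pos: [523.3, -92.8, 72.8]
tcp_rot: [3.14, -0.087, 0.002]
wrist_force: [3.1, -1.0, 4.7]
finger_gap: 0.1
grasp_force: 2.0
```

>>> {"fn": "shift_gripper", "kwargs": {"offsets": [[0, 0, 0, 0.0027, 0, 0, 0], [0, 0, 0, 0, 0, 0, 0]]}}

```text
clock: 5.83
tcp_pos: [523.3, -92.8, 70.9]
tcp_rot: [3.14, -0.087, 0.002]
wrist_force: [1.1, -0.5, 8.1]
finger_gap: 0.6
grasp_force: 4.0
```

>>> {"fn": "shift_gripper", "kwargs": {"offsets": [[0, 0, 0, 0.002, 0, 0, 0], [0, 0, 0, 0, 0, 0, 0], [0, 0, 0, 0, 0, 0, 0]]}}

```text
clock: 6.08
tcp_pos: [523.4, -92.9, 70.5]
tcp_rot: [3.139, -0.086, 0.003]
wrist_force: [-2.7, 1.1, 19.3]
finger_gap: 0.6
grasp_force: 9.8
```

Converted, -4 mm / 750 = -0.0053, -3 mm / 750 = -0.004.

>>> {"fn": "shift_gripper", "kwargs": {"offsets": [[0, 0, -0.0027, 0, 0, 0, 0], [0, 0, -0.0027, 0, 0, 0, 0], [0, 0, -0.004, 0, 0, 0, 0], [0, 0, -0.0053, 0, 0, 0, 0], [0, 0, -0.0053, 0, 0, 0, 0]]}}

```text
clock: 6.5
tcp_pos: [524.2, -78.3, 70.6]
tcp_rot: [3.139, -0.086, 0.003]
wrist_force: [-4.3, -1.7, 19.6]
finger_gap: 0.6
grasp_force: 9.8
```

>>> {"fn": "shift_gripper", "kwargs": {"offsets": [[0, 0, -0.0067, 0, 0, 0, 0], [0, 0, -0.0067, 0, 0, 0, 0], [0, 0, -0.0067, 0, 0, 0, 0], [0, 0, -0.0067, 0, 0, 0, 0], [0, 0, -0.0067, 0, 0, 0, 0], [0, 0, -0.0067, 0, 0, 0, 0]]}}

```text
clock: 7.0
tcp_pos: [525.8, -48.2, 70.5]
tcp_rot: [3.139, -0.086, 0.003]
wrist_force: [-4.2, -2.3, 19.8]
finger_gap: 0.9
grasp_force: 10.0
```

Converted, -5 mm / 750 = -0.0067, -4 mm / 750 = -0.0053.

>>> {"fn": "shift_gripper", "kwargs": {"offsets": [[0, 0, -0.0067, 0, 0, 0, 0], [0, 0, -0.0067, 0, 0, 0, 0], [0, 0, -0.0067, 0, 0, 0, 0], [0, 0, -0.0067, 0, 0, 0, 0], [0, 0, -0.0067, 0, 0, 0, 0], [0, 0, -0.0067, 0, 0, 0, 0], [0, 0, -0.0067, 0, 0, 0, 0], [0, 0, -0.0067, 0, 0, 0, 0], [0, 0, -0.0067, 0, 0, 0, 0], [0, 0, -0.0067, 0, 0, 0, 0], [0, 0, -0.0067, 0, 0, 0, 0], [0, 0, -0.0067, 0, 0, 0, 0], [0, 0, -0.0053, 0, 0, 0, 0], [0, 0, -0.004, 0, 0, 0, 0], [0, 0, -0.0027, 0, 0, 0, 0]]}}

```text
clock: 8.25
tcp_pos: [529.5, 21.0, 70.5]
tcp_rot: [3.139, -0.086, 0.002]
wrist_force: [-5.1, -1.8, 20.5]
finger_gap: 0.4
grasp_force: 10.4
```

>>> {"fn": "shift_gripper", "kwargs": {"offsets": [[0, 0, -0.0027, 0, 0, 0, 0], [0, 0, -0.0027, 0, 0, 0, 0], [0, 0, 0, 0, 0, 0, 0]]}}

```text
clock: 8.5
tcp_pos: [529.7, 25.1, 70.5]
tcp_rot: [3.14, -0.086, 0.002]
wrist_force: [-3.7, 0.7, 20.7]
finger_gap: 0.6
grasp_force: 10.2
```

>>> {"fn": "shift_gripper", "kwargs": {"offsets": [[0, 0, -0.0027, 0, 0, 0, 0], [0, 0, -0.0027, 0, 0, 0, 0], [0, 0, 0, 0, 0, 0, 0]]}}

```text
clock: 8.75
tcp_pos: [530.2, 27.3, 70.7]
tcp_rot: [3.137, -0.085, 0.003]
wrist_force: [-4.6, -11.9, 20.1]
finger_gap: 0.1
grasp_force: 10.1
```

Converted, -2 mm / 750 = -0.0027, -1 mm / 750 = -0.0013.

>>> {"fn": "shift_gripper", "kwargs": {"offsets": [[0, 0, -0.0027, 0, 0, 0, 0], [0, 0, -0.0013, 0, 0, 0, 0], [0, 0, 0, 0, 0, 0, 0], [0, 0, 0, 0, 0, 0, 0]]}}

```text
clock: 9.08
tcp_pos: [530.7, 30.0, 70.7]
tcp_rot: [3.136, -0.086, 0.004]
wrist_force: [-3.7, -12.1, 19.4]
finger_gap: 0.4
grasp_force: 9.5
```

```bash
python3 - <<'E'
from h import *
import cv2
s=sensors.get_state();f=grab_frame('wrist');np.save('w4.npy',[s['tcp_pos'],s['tcp_rot']])
cv2.imwrite('pics/w4.png',cv2.resize(f[0:400,100:633,::-1],None,fx=1.5,fy=1.5,interpolation=cv2.INTER_CUBIC))
E
```

```text
(no output)
```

View pics/w4.png

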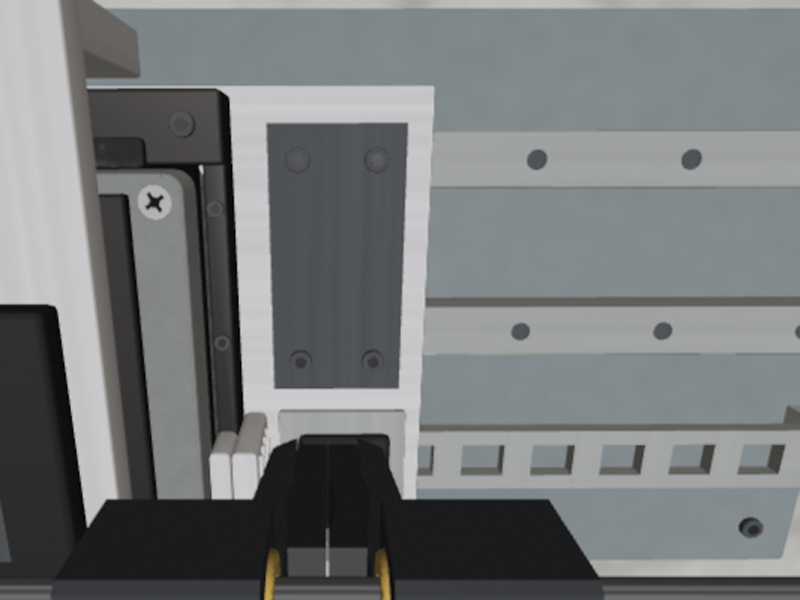

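Five whole slots are visible on the right and a sixth is half hidden. The carriage is therefore at or near the end stop, and the finger is sliding on the button towards the lug. I'll push until the lug takes the load.

Converted, -1.5 mm / 750 = -0.002.

>>> {"fn": "shift_gripper", "kwargs": {"offsets": [[0, 0, -0.002, 0, 0, 0, 0], [0, 0, -0.002, 0, 0, 0, 0], [0, 0, 0, 0, 0, 0, 0], [0, 0, 0, 0, 0, 0, 0]]}}

```text
clock: 9.47
tcp_pos: [530.8, 30.5, 70.7]
tcp_rot: [3.132, -0.085, 0.003]
wrist_force: [-6.1, -30.5, 19.4]
finger_gap: 0.4
grasp_force: 18.8
```

>>> {"fn": "shift_gripper", "kwargs": {"offsets": [[0, 0, -0.002, 0, 0, 0, 0], [0, 0, -0.0013, 0, 0, 0, 0], [0, 0, 0, 0, 0, 0, 0], [0, 0, 0, 0, 0, 0, 0]]}}

```text
clock: 9.8
tcp_pos: [530.8, 30.7, 70.8]
tcp_rot: [3.129, -0.084, 0.002]
wrist_force: [-9.9, -46.4, 20.0]
finger_gap: 0.5
grasp_force: 26.1
```

Converted, -30 mm / 750 = -0.04, -25 mm / 750 = -0.0333.

>>> {"fn": "shift_gripper", "kwargs": {"offsets": [[0, 0, 0.002, 0, 0, 0, 0], [0, 0, 0.0013, 0, 0, 0, 0], [0, 0, 0, -0.0053, 0, 0, 0], [0, 0, 0, -0.0053, 0, 0, 0], [0, 0, 0, -0.0053, 0, 0, 0], [0, 0, 0.0027, -0.0133, 0, 0, 0], [0, 0, 0, -0.0267, 0, 0, 0], [0, 0, 0, -0.04, 0, 0, 0], [0, -0.0333, 0.0333, -0.0333, 0, 0, 0], [0, -0.0333, 0.0333, -0.0333, 0, 0, 0], [0, -0.0333, 0.0333, 0, 0, 0, 0], [0, -0.0267, 0, 0, 0, 0, 0], [0, 0, 0, 0, 0, 0, 0], [0, 0, 0, 0, 0, 0, 0], [0, 0, 0, 0, 0, 0, 0]]}}

```text
clock: 11.05
tcp_pos: [433.0, -34.6, 188.8]
tcp_rot: [-3.14, 0.086, 0.001]
wrist_force: [-0.4, -0.2, -0.0]
finger_gap: 0.3
grasp_force: 0.0
```

```bash
python3 - <<'E'
from h import *
import cv2
s=sensors.get_state();f=grab_frame('wrist');np.save('w5.npy',[s['tcp_pos'],s['tcp_rot']])
cv2.imwrite('pics/w5.png',cv2.resize(f[:400,60:593,::-1],None,fx=1.5,fy=1.5,interpolation=cv2.INTER_CUBIC))
E
```

```text
(no output)
```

View pics/w5.png

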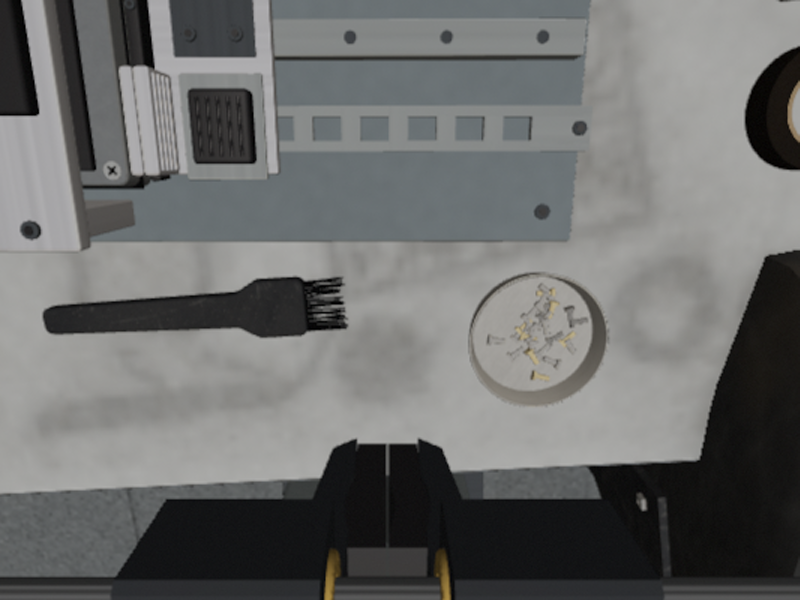

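The button is at crop (221,126) and looks sprung up. The module's front corner is at about (112,187), and the brush and dish haven't moved.

```bash
python3 - <<'E'
from h import *
T=np.load('w5.npy');R=Ro.from_euler('z',-.0547).as_matrix()
px=lambda u,v:(60+u/1.5,v/1.5)
b=R.T@ray('wrist',px(221,126),58,T); m=R.T@ray('wrist',px(105,187),70,T)
b0=R.T@np.array([522.7,-92.,58])
print('travel',(b-b0).round(1),'if down',(R.T@ray('wrist',px(221,126),52,T)-b0).round(1),'front-btn',(m-b).round(1))
E
```

```text
travel [ -0.5 117.7   0. ] if down [ -0.2 119.2  -6. ] front-btn [-22.5  43.3  12. ]
```

```bash
python3 -c "
from rig import r, sensors, workorder, grab_frame, camera_params
print(workorder.job_done())"
```

```text
the job is handed in; nothing more can be done
None
```

I handed the job in without an error, but no verdict came back. By my measurements the module is home against the rear stop, the carriage was pushed hard against its end stop (last camera reading 117.7 of 120 mm, good to about 2 mm), the lock button looks sprung up, and the nearby dish and brush are unmoved.

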